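# Put the adapter away in the spring-lid case

## Task

Press the thumb button of the small case so that its sprung lid pops open, stand the loose coax adapter upright in the case's empty pocket, then push the lid down until the latch snaps and holds it shut. Work by feel: never put more than 15 N on the button or 20 N on the lid, and leave the other things where they are.

Things in the scene. Friction and masses are not known exactly. Their poses are not given: they have to be found in the camera images.
- case: Spring-lid case on a fixed dark steel base plate 104 x 164 x 6 mm; origin under the plate's centre; -x is the front (button), +x the back (lid hinge). The black case, 90 x 150 x 26 mm plus 14 mm grey lid, stands on levelling feet that are set anew each time: its underside is 8 mm above the bench or up to 9 mm more. That is NOT measured: all case points are for the lowest setting, feel for the rest.
- free_pocket (a point): Middle of the floor of the empty pocket at the lowest setting (case x -6, y +45, z +16 mm; really 0 to 9 mm higher). Square pocket 21.5 mm wide, 8 mm deep in a grey tray 10 mm below the open case's rim. It is one of three in a row along y, 45 mm apart; the other two hold adapters like the loose one, fast in the tray.
- button_top (a point): Middle of the top of the thumb button at the lowest setting (case x -80, z +32 mm; really 0 to 9 mm higher): ribbed grey paddle 41 x 36 mm (x, y), a sprung rocker, pivot 29 mm behind. Pushed down here it yields with about 2 to 6 N, frees the lid after 4 to 8 mm, hard stop at about 10 mm; springs back. The black hook 21 mm behind this point rises 22 mm above it: keep off it.
- latch (a joint): Angle of the thumb button's rocker: 0 at rest, grows as the button is pressed; stop at 0.36 rad; the lid is freed at about 0.16 to 0.26 rad.
- lid (a joint): Lid angle: about 0.005 when latched (hard stop -0.003), grows as it opens; sprung to its stop at 1.75 rad (leaning back). About 1 N at the front edge starts it closing, 2 N near shut. Its strike bar meets the hook's ramp at about 0.1 rad; from there roughly 4 growing to 12 N near the front edge is needed, then it eases as the hook snaps over, about 1 mm before the hard stop.
- case_hinge (a point): Middle of the lid's hinge line at the lowest setting (case x +45, z +34 mm; really 0 to 9 mm higher), along case y. The lid, 90 mm long from here to its front edge, 150 mm wide, is 14 mm thick: its outer face lies 14 mm off the hinge line (above it when shut, behind it when open).
- adapter_center (a point): Centre, half-way up, of the loose coax adapter, standing upright on the bench beside the case: 18 mm across, 24 mm tall; hex and knurled nut (17 mm) in the lower 12 mm, threaded end 10.6 mm in diameter in the upper 12 mm; z along it, up. About 18 g. Pinched by the threaded end it leaves room for the fingertips above the tray.
- tin: Bystander: round metal tin, 65 mm across, 26 mm high; origin under its centre.
- reel: Bystander: solder reel, 53 mm across, 35 mm high; origin under its centre.
- stamp: Bystander: hand stamp with wooden knob, 30 x 36 mm, 65 mm high; origin under its centre.

How it is judged:
On the way, in this order (a step that is already met when the one before it is completed fails the run):
1. the thumb button is pressed down while the lid is still shut (value of joint latch above 0.1 rad and value of joint lid below 0.1 rad).
2. the lid has popped open (value of joint lid above 1.4 rad), for 0.2 s.
3. the adapter stands in the empty pocket, let go, the lid still open (horizontal distance between adapter_center and free_pocket below 0.004 m and height (world z) of adapter_center below 0.042 m and angle between adapter_center's own z axis and vertical below 0.1 rad and value of joint lid above 1.2 rad and contact force between the fingers and adapter below 0.05 N), for 0.2 s.
At the end, for the whole second after the job is handed in: the lid is shut and held by the latch (lid angle under 0.025 rad, button back up, under 0.06 rad) with nothing touching it, and the adapter stands upright (within 0.1 rad) down in the empty pocket, within 4 mm of its centre (value of joint lid below 0.025 rad and value of joint latch below 0.06 rad and horizontal distance between adapter_center and free_pocket below 0.004 m and height (world z) of adapter_center below 0.042 m and angle between adapter_center's own z axis and vertical below 0.1 rad and linear speed of adapter below 0.02 m/s).
It fails at once if the lid is pushed or pulled with more than 20 N (contact force between any of the fingers, the arm and lid above 20 N).
It fails at once if the thumb button is pushed with more than 15 N (contact force between any of the fingers, the arm and latch above 15 N).
It fails at once if the tin, the reel or the stamp is moved by more than 20 mm (distance of any of tin, reel, stamp from where it was at the start of the episode above 0.02 m).
It also fails if it takes over 72 s, if anything falls off the work surface, if the arm or the gripper's body presses on something with over 40 N, if the wrist force passes 120 N, or if a joint passes its speed limit or range.

## Robot

A 6-joint arm with a two-finger parallel gripper is mounted at the origin on a cart in front of the work surface, level with it; the furniture and walls round the work are solid. World frame = base frame: x ahead of the robot, y to its left, z up, the work surface at z = 0. Lengths are in m, angles in rad, forces in N, time in s.
With the tool pointing down it reaches from about 0.4 to 0.925 m from the base axis. Payload 12.5 kg.
Tool frame: the origin (TCP) lies midway between the tips of the shut fingers; the grasp point (between the pads) lies 19 mm behind it (env.tcp_to_grasp is the distance from the TCP to the grasp point, in m); z points along the fingers, y is the line along which they close (so a half turn about z gives the same grasp; the last joint's range is limited). The gripper opens to 95 mm and grips with 3 to 60 N. Pads are 20 mm wide; open, the fingers measure 119 mm over their backs; the gripper's body (75 mm by 180 mm) begins 59 mm behind the grasp point.
Start: joints at [1, 0.491, 1.559, -0, 1.092, -0.106], TCP at [0.28, 0.559, 0.215] pointing down, gripper open.
Joint ranges: [-3.1, 3.1], [-0.84, 2.19], [0.05, 2.79], [-1.13, 4.28], [0.06, 2.93], [-2.69, 2.69]. Speed limits (rad/s): [2.22, 2.22, 2.79, 3.14, 3.14, 3.14].

## Interface

Orientations are given as a rotation vector (axis times angle).
In Python, from station import env gives the robot as it stands.
- The arm moves only by the shell command python3 -m jog 'ROWS' [FORCE]. ROWS is JSON, one flat list of numbers, 7 for each row, row after row: the shift along the world's x, y, z in units of 2.5 cm (1.0 is 2.5 cm), then the turn, a rotation vector about the world's x, y, z in units of 0.15 rad (1.0 is 0.15 rad), then the gripper's target within -1 to 1 (fully open at 1, half-way at 0, shut at -1). A call has 1 to 12 rows; each row shifts and turns the commanded pose from where the row before left it; what a row does not reach is not made up. A row lasts 1/8 s, in which the tool goes at most 62.5 mm and 10.7 degrees, less where a joint would pass 70% of its speed; a pose out of reach is approached as far as the arm can. A call with a number of a shift or a turn outside -1 to 1 is refused whole. A call with a gripper value outside its range is refused whole. The fingers move at their own pace and stop on an object; FORCE is the grip in N (left out, the last holds). Time passes only in rows, so rows that do not move let the fingers close. It gives the time, the measured TCP pose, the force, the opening and the grip force at its end, in the units of the state.
- env.get_obs(): the state, without advancing time (a new reading comes with each control period).
- env.get_image(name): name is "side" or "top"; returns the picture (480x640x3 uint8, blue, green, red); there is no depth.
- env.camera_params(name): a dict with "fx", "fy", "cx", "cy" (pixels), "cam_to_world" (4x4, takes a point from camera to world coordinates). Camera axes: x right, y up, looking along -z (the intrinsics and any distortion apply to the point x, -y, -z); pixel columns grow to the right and rows downward; lengths in m; the calibration is good to about 2 mm. A picture is of the moment at which its call begins. camera_params takes no time and is no camera call.
- env.hand_in(): hands the job in; it is judged then, once.
The state is a dict: "clock": time; "joints": joint angles; "qvel": joint speeds; "tau": joint torques, N m; "eef_pos": TCP position; "eef_rot": TCP orientation; "ft_force": force on the tool from outside, world axes, zero at the start; "torque": the same for the moment, N m; "grip_width": opening from 0.0 (shut) to 1.0 (fully open); "grasp_force": force on a finger pad.
Only numpy, scipy, OpenCV 4.12 (cv2) and the standard library are available. Lean on these libraries where they do the work, as an engineer would, in place of code of your own. Each camera call takes 0.05 s, during which the arm holds its last target. There are 200 camera calls.

## Working session

There is one attempt and no reset: what is moved stays moved. The work goes in short steps, Python scripts to look and compute and a shell command to move; the robot and the scene stay as the last step left them, time stands still between calls to the robot, and variables do not carry over. Pictures are saved under pics/ and viewed, at most 10 in all, crops included, and the job is handed in when it is done.

```bash
mkdir -p pics; ls
python3 - <<'E'
from station import env
import cv2,numpy as np
for n in("top","side"):
    cv2.imwrite(f"pics/{n}0.png",env.get_image(n)); p=env.camera_params(n); print(n,p)
print(env.get_obs(),env.tcp_to_grasp)
E
```

```text
pics
top {'fx': 447.4385321837357, 'fy': 447.4385321837357, 'cx': 321.5447421672019, 'cy': 241.04973991697594, 'cam_to_world': array([[-1.83816859e-02,  9.80460603e-01, -1.95854843e-01,
         3.07296654e-01],
       [-9.99830936e-01, -1.81161817e-02,  3.14710504e-03,
         4.07845477e-02],
       [-4.62529423e-04,  1.95879580e-01,  9.80627848e-01,
         1.03591041e+00],
       [ 0.00000000e+00,  0.00000000e+00,  0.00000000e+00,
         1.00000000e+00]])}
side {'fx': 618.5482074747963, 'fy': 618.5482074747963, 'cx': 324.30187357300275, 'cy': 238.11545122030705, 'cam_to_world': array([[-8.22688364e-01, -2.37323442e-01,  5.16586334e-01,
         1.32997101e+00],
       [ 5.68491311e-01, -3.41491406e-01,  7.48465930e-01,
         1.21617980e+00],
       [-1.21871714e-03,  9.09429053e-01,  4.15857321e-01,
         7.15589524e-01],
       [ 0.00000000e+00,  0.00000000e+00,  0.00000000e+00,
         1.00000000e+00]])}
{'clock': 0.1, 'joints': array([ 1.00038120e+00,  4.91470204e-01,  1.55940998e+00,  3.25892972e-05,
        1.09170810e+00, -1.05612067e-01]), 'qvel': array([-0.00183999, -0.0012906 , -0.00073459, -0.00140871,  0.0015308 ,
        0.00182193]), 'tau': array([ 1.85191602e-03, -6.13624334e+01, -2.58609724e+01,  6.93572732e-02,
        4.69283271e-02, -1.13319641e-05]), 'eef_pos': array([0.28001015, 0.5585116 , 0.21413086]), 'eef_rot': array([-7.23496969e-01, -3.05678077e+00,  1.46020936e-03]), 'ft_force': array([ 0.22848785,  0.13269685, -0.15665473]), 'torque': array([-0.03880008, -0.04492489,  0.00348054]), 'grasp_force': 0.0, 'grip_width': 1.001562283176611} 0.0188
```

View pics/top0.png

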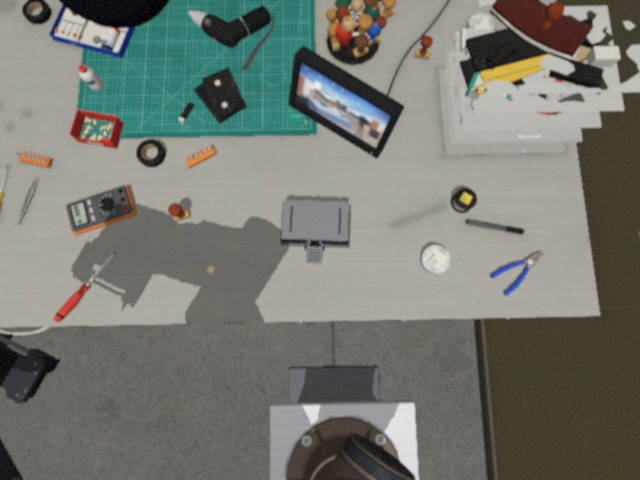

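View pics/side0.png

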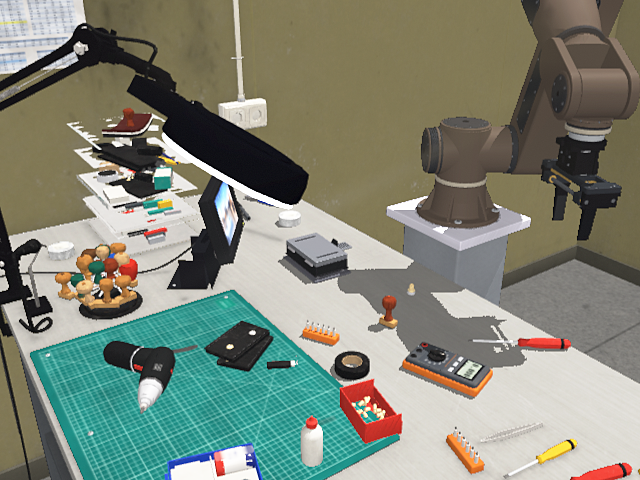

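```bash
cat > h.py <<'E'
from station import env
import numpy as np,cv2
def ray(n,u,v):
    p=env.camera_params(n);T=p["cam_to_world"]
    d=T[:3,:3]@np.array([(u-p["cx"])/p["fx"],-(v-p["cy"])/p["fy"],-1]);return T[:3,3],d
def on(n,u,v,z):
    o,d=ray(n,u,v);return o+d*(z-o[2])/d[2]
def tri(a,b):  # nearest point of two rays, top pixel a, side pixel b
    o1,d1=ray("top",*a);o2,d2=ray("side",*b)
    t=np.linalg.lstsq(np.c_[d1,-d2],o2-o1,rcond=None)[0]
    p,q=o1+t[0]*d1,o2+t[1]*d2;return (p+q)/2,np.linalg.norm(p-q)
def px(n,P):
    p=env.camera_params(n);T=p["cam_to_world"];c=T[:3,:3].T@(np.asarray(P)-T[:3,3])
    return p["cx"]-p["fx"]*c[0]/c[2],p["cy"]+p["fy"]*c[1]/c[2]
E
python3 - <<'E'
import cv2,numpy as np
a=cv2.imread("pics/top0.png");b=cv2.imread("pics/side0.png")
A=cv2.resize(a[185:275,190:370],None,fx=4.4,fy=4.4,interpolation=cv2.INTER_CUBIC)
B=cv2.resize(b[215:305,270:430],None,fx=4.4,fy=4.4,interpolation=cv2.INTER_CUBIC)
cv2.imwrite("pics/topc.png",A);cv2.imwrite("pics/sidec.png",B)
E
```

```text
(no output)
```

View pics/topc.png

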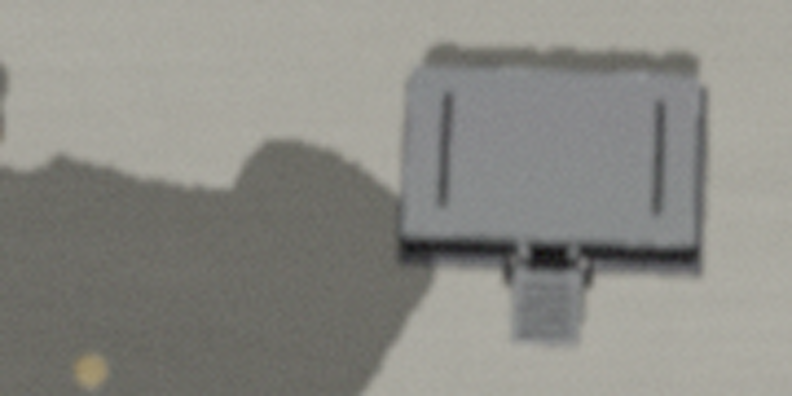

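View pics/sidec.png

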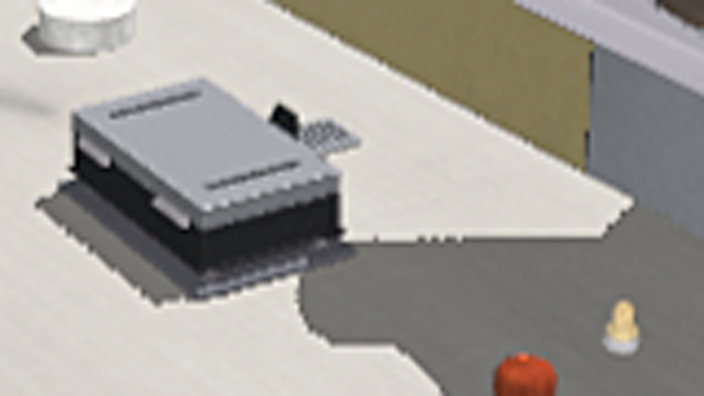

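Run:
```python
from h import *
T=lambda u,v:(190+u/4.4-.4,185+v/4.4-.4)
S=lambda u,v:(270+u/4.4-.4,215+v/4.4-.4)
c={"FL":((402,238),(340,180)),"FR":((697,243),(205,79)),"BL":((410,70),(203,216)),"BR":((705,77),(72,115))}
P={}
for k,(a,b) in c.items():
    print(k,tri(T(*a),S(*b)), on("top",*T(*a),.052)); P[k]=on("top",*T(*a),.052)
print("len",np.linalg.norm(P["FL"]-P["FR"]),np.linalg.norm(P["FL"]-P["BL"]))
B=[on("top",*T(*a),.036) for a in((515,342),(580,342))];print("button front",B)
# adapter
print("ad tri top",tri(T(90,371),S(624,302)),"top z.024",on("top",*T(90,371),.022),"side",on("side",*S(624,300),.024),on("side",*S(620,342),.005))
```

```text
FL (array([0.51213069, 0.12888639, 0.04702535]), np.float64(0.0005405791740509722)) [0.51088909 0.12861203 0.052     ]
FR (array([ 0.5041532 , -0.02074065,  0.05209103]), np.float64(0.0033242714577003773)) [ 0.50550663 -0.02178945  0.052     ]
BL (array([0.60108066, 0.12454659, 0.04853875]), np.float64(0.0005058345384052675)) [0.59984458 0.12440506 0.052     ]
BR (array([ 0.59281177, -0.02784859,  0.04911742]), np.float64(0.0030236795563061505)) [ 0.59324011 -0.02857002  0.052     ]
len 0.15049775944573515 0.08905491500733465
button front [array([0.45864978, 0.07210509, 0.036     ]), array([0.45803445, 0.03876158, 0.036     ])]
ad tri top (array([0.44876133, 0.29320564, 0.02406532]), np.float64(0.0016018069320403452)) top z.024 [0.44964028 0.29317466 0.022     ] side [0.44654568 0.29194574 0.024     ] [0.45495209 0.29979135 0.005     ]
```

```bash
python3 -m jog '[0.36,-0.96,0,0,0,0.14,-1, 0.36,-0.96,0,0,0,0.14,-1, 0.36,-0.96,0,0,0,0.14,-1, 0.36,-0.96,0,0,0,0.14,-1, 0.36,-0.96,0,0,0,0.14,-1, 0.36,-0.96,0,0,0,0.14,-1, 0.36,-0.96,0,0,0,0.14,-1, 0.36,-0.96,0,0,0,0.14,-1, 0.36,-0.96,0,0,0,0.14,-1, 0.36,-0.96,0,0,0,0.14,-1, 0.36,-0.96,0,0,0,0.14,-1, 0.36,-0.96,0,0,0,0.14,-1]' 20
python3 -m jog '[0.36,-0.96,-0.5,0,0,0.14,-1, 0.36,-0.96,-0.5,0,0,0.14,-1, 0.36,-0.96,-0.5,0,0,0.14,-1, 0.36,-0.96,-0.5,0,0,0.14,-1, 0.36,-0.96,-0.5,0,0,0.14,-1, 0.36,-0.96,-0.5,0,0,0.14,-1, 0.36,-0.96,-0.5,0,0,0.14,-1, 0.36,-0.96,-0.5,0,0,0.14,-1, 0.36,-0.96,-0.5,0,0,0,-1, 0,0,0,0,0,0,-1, 0,0,0,0,0,0,-1]'
python3 - <<'E'
from h import *
from scipy.spatial.transform import Rotation as R
o=env.get_obs();print(R.from_rotvec(o["eef_rot"]).as_matrix().round(3),o["joints"])
cv2.imwrite("pics/side1.png",cv2.resize(env.get_image("side")[130:330,230:500],None,fx=2.9,fy=2.9,interpolation=cv2.INTER_CUBIC))
E
```

```text
clock: 1.6
eef_pos: [0.3883, 0.2699, 0.2145]
eef_rot: [-0.332, -3.124, 0.0]
ft_force: [0.0, -0.6, 0.1]
grip_width: 0.005
grasp_force: 0.0
clock: 2.98
eef_pos: [0.4689, 0.0551, 0.1023]
eef_rot: [-0.071, -3.14, -0.0]
ft_force: [0.4, 0.1, -0.1]
grip_width: 0.008
grasp_force: 0.0
[[-0.999  0.045 -0.   ]
 [ 0.045  0.999  0.   ]
 [ 0.     0.    -1.   ]] [-2.31259480e-02  4.43673440e-01  2.04436808e+00  2.91797804e-04
  6.53850469e-01 -1.54911454e+00]
```

View pics/side1.png

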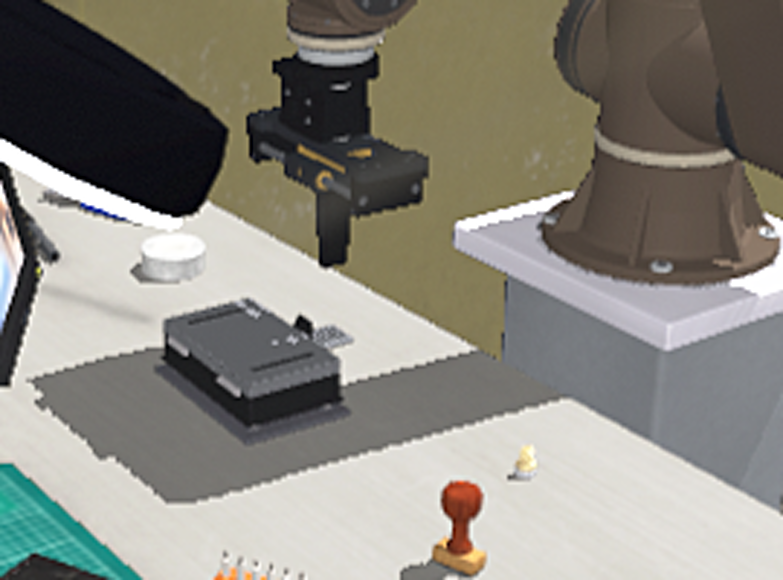

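The closed fingers hang above the thumb button (gripper at ~(335,260), button at ~(333,335) in the crop), yaw aligned with the case. I'll descend and feel.

```bash
python3 -m jog '[0,0,-0.8,0,0,0,-1, 0,0,-0.8,0,0,0,-1, 0,0,-0.5,0,0,0,-1, 0,0,-0.1,0,0,0,-1, 0,0,0,0,0,0,-1, 0,0,0,0,0,0,-1]'
python3 -m jog '[0,0,-0.05,0,0,0,-1, 0,0,-0.05,0,0,0,-1, 0,0,0,0,0,0,-1]'
python3 -m jog '[0,0,-0.05,0,0,0,-1, 0,0,-0.05,0,0,0,-1, 0,0,0,0,0,0,-1]'
```

```text
clock: 3.78
eef_pos: [0.4694, 0.0548, 0.0477]
eef_rot: [0.07, 3.14, 0.0]
ft_force: [-0.5, -0.2, 0.6]
grip_width: 0.007
grasp_force: 0.0
clock: 4.15
eef_pos: [0.4691, 0.0547, 0.0446]
eef_rot: [-0.071, -3.141, -0.0]
ft_force: [0.0, 0.3, -0.4]
grip_width: 0.005
grasp_force: 0.0
clock: 4.53
eef_pos: [0.4691, 0.0547, 0.042]
eef_rot: [-0.07, -3.141, -0.0]
ft_force: [1.3, 0.3, 0.1]
grip_width: 0.005
grasp_force: 0.0
```

```bash
for i in 1; do python3 -m jog '[0,0,-0.05,0,0,0,-1, 0,0,-0.05,0,0,0,-1, 0,0,0,0,0,0,-1]'
python3 -m jog '[0,0,-0.05,0,0,0,-1, 0,0,-0.05,0,0,0,-1, 0,0,0,0,0,0,-1]';python3 -m jog '[0,0,-0.05,0,0,0,-1, 0,0,0,0,0,0,-1]'; done
```

```text
clock: 4.9
eef_pos: [0.4691, 0.0547, 0.0396]
eef_rot: [-0.07, -3.141, -0.0]
ft_force: [-0.2, -0.3, 0.5]
grip_width: 0.0
grasp_force: 0.0
clock: 5.28
eef_pos: [0.469, 0.0547, 0.0371]
eef_rot: [-0.07, -3.141, -0.0]
ft_force: [-0.6, -0.3, 1.3]
grip_width: 0.007
grasp_force: 0.8
clock: 5.52
eef_pos: [0.4688, 0.0547, 0.0358]
eef_rot: [-0.07, -3.14, -0.0]
ft_force: [-2.1, 0.8, 2.2]
grip_width: 0.003
grasp_force: 1.3
```

```bash
python3 -m jog '[0,0,-0.05,0,0,0,-1, 0,0,0,0,0,0,-1]'
python3 -m jog '[0,0,-0.05,0,0,0,-1, 0,0,0,0,0,0,-1]';python3 -m jog '[0,0,-0.05,0,0,0,-1, 0,0,0,0,0,0,-1]'
```

```text
clock: 5.78
eef_pos: [0.4688, 0.0547, 0.0346]
eef_rot: [-0.07, -3.14, -0.0]
ft_force: [-2.0, -0.4, 3.4]
grip_width: 0.005
grasp_force: 1.9
clock: 6.02
eef_pos: [0.4689, 0.0547, 0.0333]
eef_rot: [-0.07, -3.14, -0.0]
ft_force: [-2.7, -0.4, 4.6]
grip_width: 0.007
grasp_force: 1.7
clock: 6.28
eef_pos: [0.4691, 0.0547, 0.0321]
eef_rot: [-0.07, -3.141, -0.0]
ft_force: [-3.6, -0.7, 4.7]
grip_width: 0.01
grasp_force: 2.9
```

```bash
python3 -m jog '[0,0,-0.05,0,0,0,-1, 0,0,0,0,0,0,-1]'
python3 -m jog '[0,0,-0.05,0,0,0,-1, 0,0,0,0,0,0,-1]'
python3 - <<'E'
from h import *
cv2.imwrite("pics/side2.png",cv2.resize(env.get_image("side")[130:330,230:500],None,fx=2.9,fy=2.9,interpolation=cv2.INTER_CUBIC))
E
```

```text
clock: 6.52
eef_pos: [0.4688, 0.0548, 0.0309]
eef_rot: [-0.07, -3.14, -0.0]
ft_force: [-5.1, -0.8, 6.1]
grip_width: 0.006
grasp_force: 3.4
clock: 6.78
eef_pos: [0.4686, 0.0548, 0.0296]
eef_rot: [-0.07, -3.14, -0.0]
ft_force: [-5.9, 0.3, 5.2]
grip_width: 0.002
grasp_force: 3.8
```

View pics/side2.png

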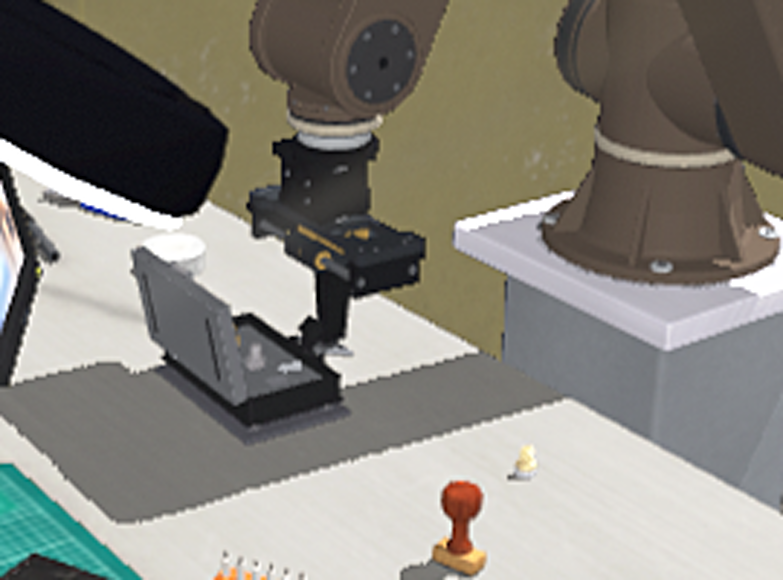

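Lid popped open (leaning back at ~(190,320)). Now retreat and go over the adapter, turning the fingers by 90° so I can centre it along x first.

```bash
python3 -m jog '[-0.1,0,0.4,0,0,0,-1, 0,0,1,0,0,0,-1, 0,0,1,0,0,0,-1, 0,0,0.8,0,0,0,-1]'
python3 -m jog '[-0.065,0.87,0,0,0,-0.95,-0.37, -0.065,0.87,0,0,0,-0.95,-0.37, -0.065,0.87,0,0,0,-0.95,-0.37, -0.065,0.87,0,0,0,-0.95,-0.37, -0.065,0.87,0,0,0,-0.95,-0.37, -0.065,0.87,0,0,0,-0.95,-0.37, -0.065,0.87,0,0,0,-0.95,-0.37, -0.065,0.87,0,0,0,-0.95,-0.37, -0.065,0.87,0,0,0,-0.95,-0.37, -0.065,0.87,0,0,0,-0.95,-0.37, -0.065,0.8,0,0,0,-0.95,-0.37, 0,0,0,0,0,0,-0.37]'
python3 - <<'E'
from h import *
o=env.get_obs();print(o["joints"])
im=env.get_image("side")
cv2.imwrite("pics/s3.png",im)
u,v=map(int,px("side",(.449,.2925,.012)));print(u,v)
hsv=cv2.cvtColor(im,cv2.COLOR_BGR2HSV)[v-25:v+25,u-25:u+25]
print(hsv[:,25][::2].tolist())
a=im[v-45:v+45,u-60:u+60];b=env.get_image("top");cv2.imwrite("pics/t3.png",b)
b=b[180:275,260:380]
cv2.imwrite("pics/c3.png",np.vstack([cv2.resize(a,(480,290)),cv2.resize(b,(480,300),interpolation=cv2.INTER_CUBIC)]))
E
```

```text
clock: 7.32
eef_pos: [0.4673, 0.0547, 0.1112]
eef_rot: [0.07, 3.138, 0.0]
ft_force: [0.1, 0.4, 0.4]
grip_width: 0.004
grasp_force: 0.0
clock: 8.82
eef_pos: [0.449, 0.2932, 0.1101]
eef_rot: [2.264, 2.177, 0.002]
ft_force: [-0.0, -1.3, 0.9]
grip_width: 0.319
grasp_force: 0.0
[ 4.55323779e-01  5.01395253e-01  1.88701791e+00 -7.28972601e-05
  7.51517250e-01  4.94720194e-01]
410 287
[[25, 13, 118], [25, 13, 118], [24, 11, 118], [20, 13, 118], [36, 11, 117], [12, 11, 119], [30, 9, 118], [23, 9, 119], [15, 13, 120], [21, 15, 118], [150, 2, 114], [19, 87, 197], [20, 94, 230], [21, 90, 234], [21, 86, 226], [18, 46, 218], [120, 6, 182], [25, 12, 232], [24, 15, 172], [27, 11, 224], [23, 9, 222], [20, 10, 223], [24, 12, 220], [22, 13, 222], [24, 11, 223]]
```

View pics/c3.png

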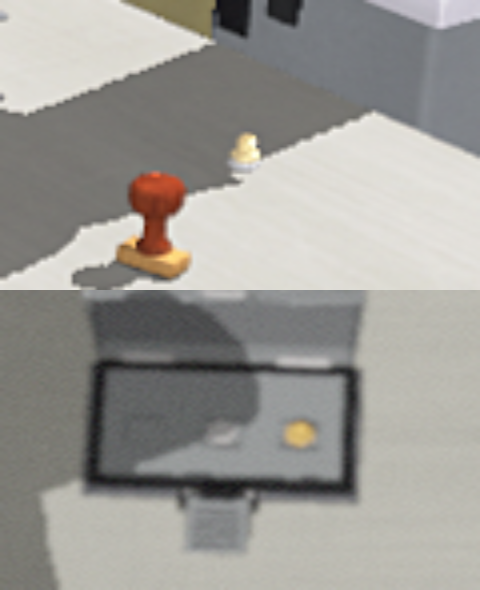

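The adapter stands as measured; in the case the two fast adapters show at crop (222,433), (300,433), the empty pocket at ~(144,430). Descend, squeeze along x to centre it.

```bash
python3 -m jog '[0,0,-1,0,0,0,-0.37, 0,0,-1,0,0,0,-0.37, 0,0,-1,0,0,0,-0.37, 0,0,-0.6,0,0,0,-0.37, 0,0,-0.2,0,0,0,-0.37, 0,0,0,0,0,0,-0.37]' 4
python3 -m jog '[0,0,0,0,0,0,-0.6, 0,0,0,0,0,0,-0.75, 0,0,0,0,0,0,-1, 0,0,0,0,0,0,-1, 0,0,0,0,0,0,-1]' 4
python3 - <<'E'
from h import *
A=[on("top",u,225.3,.046) for u in(334.6,315.1,295.6)];print(A)
for z in(.024,.030):print(on("top",295.6,224.8,z))
E
```

```text
clock: 9.68
eef_pos: [0.449, 0.2921, 0.0149]
eef_rot: [2.267, 2.175, 0.0]
ft_force: [-0.4, 0.1, 0.2]
grip_width: 0.315
grasp_force: 0.0
clock: 10.3
eef_pos: [0.449, 0.2923, 0.0149]
eef_rot: [2.267, 2.175, 0.001]
ft_force: [0.6, -0.1, 4.8]
grip_width: 0.108
grasp_force: 4.0
[array([0.5409423 , 0.00727983, 0.046     ]), array([0.54176155, 0.05157741, 0.046     ]), array([0.54258084, 0.09587683, 0.046     ])]
[0.54900281 0.09709283 0.024     ]
[0.54756964 0.09675896 0.03      ]
```

```bash
python3 -m jog '[0,0,0,0,0,0,-0.37, 0,0,0,0,0,0,-0.37, 0,0,0,0,0,0.95,-0.37, 0,0,0,0,0,0.95,-0.37, 0,0,0,0,0,0.95,-0.37, 0,0,0,0,0,0.95,-0.37, 0,0,0,0,0,0.95,-0.37, 0,0,0,0,0,0.95,-0.37, 0,0,0,0,0,0.95,-0.37, 0,0,0,0,0,0.95,-0.37, 0,0,0,0,0,0.95,-0.37, 0,0,0,0,0,0.95,-0.37]'
python3 -m jog '[0,0,0,0,0,0.95,-0.37, 0,0,0,0,0,0,-0.37, 0,0,0,0,0,0,-1, 0,0,0,0,0,0,-1, 0,0,0,0,0,0,-1, 0,0,0,0,0,0,-1]' 8
python3 - <<'E'
from h import *
im=cv2.imread("pics/t3.png");h=cv2.cvtColor(im,cv2.COLOR_BGR2HSV)
m=cv2.inRange(h,(12,60,90),(35,255,255));n,l,s,c=cv2.connectedComponentsWithStats(m[200:250,280:360])
for k in range(1,n):
    if s[k][4]>3:print(s[k],c[k]+[280,200],on("top",*(c[k]+[280,200]),.046))
im0=cv2.imread("pics/top0.png");h=cv2.cvtColor(im0,cv2.COLOR_BGR2HSV)
m=cv2.inRange(h,(12,60,60),(35,255,255));n,l,s,c=cv2.connectedComponentsWithStats(m[255:285,195:225])
for k in range(1,n):
    if s[k][4]>3:print("loose",s[k],c[k]+[195,255],on("top",*(c[k]+[195,255]),.024))
# dark rim
g=cv2.cvtColor(im,cv2.COLOR_BGR2GRAY);m=(g<48).astype(np.uint8)*255
cs,_=cv2.findContours(m[190:245,270:360],cv2.RETR_EXTERNAL,cv2.CHAIN_APPROX_NONE)
for k in cs:
    if cv2.contourArea(k)>200:
        b=cv2.boxPoints(cv2.minAreaRect(k))+[270,190]
        for q in b:print("rim",q,on("top",*q,.040))
E
```

```text
clock: 11.8
eef_pos: [0.4486, 0.2922, 0.0145]
eef_rot: [-0.286, -3.128, 0.0]
ft_force: [-0.1, -0.0, 1.1]
grip_width: 0.313
grasp_force: 0.0
clock: 12.55
eef_pos: [0.4488, 0.2922, 0.0147]
eef_rot: [0.071, 3.141, 0.0]
ft_force: [-1.1, -0.7, 0.3]
grip_width: 0.107
grasp_force: 8.0
[51 21  8  9 52] [334.38461538 224.98076923] [0.54169613 0.00775122 0.046     ]
loose [12 11  7  6 34] [209.91176471 268.64705882] [0.44998815 0.29302103 0.024     ]
```

Run:
```python
from h import *
g=cv2.cvtColor(cv2.imread("pics/t3.png"),cv2.COLOR_BGR2GRAY)
print("cols around: rows 195..245")
for u in(290,296,301,326,336,342): print(u,g[195:246,u].tolist())
for v in(212,222,232):print(v,g[v,278:356].tolist())
```

```text
cols around: rows 195..245
290 [82, 90, 96, 97, 104, 107, 98, 71, 39, 53, 74, 90, 98, 100, 96, 99, 102, 100, 99, 100, 99, 99, 103, 97, 98, 97, 95, 96, 99, 98, 93, 93, 95, 97, 97, 97, 102, 98, 101, 102, 98, 96, 92, 69, 52, 37, 51, 76, 99, 127, 146]
296 [79, 83, 98, 97, 107, 122, 120, 100, 61, 42, 73, 94, 97, 99, 96, 101, 102, 102, 101, 98, 100, 98, 97, 101, 96, 91, 93, 99, 103, 100, 100, 100, 93, 98, 97, 97, 96, 102, 111, 134, 146, 149, 134, 94, 59, 39, 44, 68, 97, 119, 138]
301 [82, 85, 93, 97, 103, 115, 119, 102, 64, 42, 65, 88, 100, 98, 98, 97, 101, 98, 99, 101, 99, 101, 101, 100, 98, 96, 99, 93, 96, 94, 99, 97, 95, 97, 98, 103, 115, 137, 150, 152, 154, 150, 134, 104, 66, 45, 42, 63, 94, 113, 138]
326 [120, 124, 132, 140, 144, 148, 147, 130, 89, 56, 75, 119, 147, 158, 151, 155, 154, 152, 155, 155, 154, 154, 153, 153, 153, 155, 155, 155, 155, 154, 155, 153, 153, 155, 155, 155, 154, 155, 158, 154, 154, 156, 151, 132, 99, 61, 43, 40, 69, 103, 118]
336 [121, 122, 130, 138, 140, 149, 174, 189, 179, 134, 74, 89, 124, 149, 154, 156, 154, 154, 153, 153, 154, 152, 155, 155, 149, 136, 132, 1
[... 785 characters left out ...]
96, 100, 96, 94, 94, 102, 100, 98, 99, 99, 99, 93, 99, 93, 100, 100, 99, 99, 99, 96, 102, 98, 98, 100, 109, 112, 122, 125, 126, 119, 116, 115, 112, 114, 132, 145, 154, 156, 155, 154, 156, 149, 144, 146, 149, 153, 164, 167, 151, 128, 124, 136, 148, 152, 156, 155, 143, 116, 69, 49, 76, 112, 147, 175, 186, 186, 184, 184]
232 [124, 121, 107, 83, 54, 41, 51, 82, 95, 100, 102, 100, 98, 99, 101, 97, 98, 99, 102, 102, 107, 118, 128, 137, 147, 151, 158, 156, 155, 154, 154, 152, 155, 154, 154, 156, 153, 155, 151, 157, 153, 154, 156, 154, 153, 154, 153, 156, 155, 154, 152, 155, 155, 153, 153, 153, 151, 154, 152, 154, 151, 154, 155, 156, 154, 155, 142, 107, 61, 51, 80, 122, 159, 179, 186, 186, 187, 187]
```

```bash
python3 -m jog '[0,0,0.3,0,0,0,-1, 0,0,0.9,0,0,0,-1, 0,0,1,0,0,0,-1, 0,0,1,0,0,0,-1]' 15
python3 -m jog '[0.495,-0.984,0,0,0,0,-1, 0.495,-0.984,0,0,0,0,-1, 0.495,-0.984,0,0,0,0,-1, 0.495,-0.984,0,0,0,0,-1, 0.495,-0.984,0,0,0,0,-1, 0.495,-0.984,0,0,0,0,-1, 0.495,-0.984,0,0,0,0,-1, 0.495,-0.984,0,0,0,0,-1, 0,0,-0.4,0,0,0,-1, 0,0,-0.4,0,0,0,-1, 0,0,0,0,0,0,-1, 0,0,0,0,0,0,-1]'
python3 - <<'E'
from h import *
im=env.get_image("side");im2=env.get_image("top")
cv2.imwrite("pics/s4.png",np.hstack([cv2.resize(im[200:290,280:380],(400,360),interpolation=cv2.INTER_CUBIC),cv2.resize(im2[190:280,260:360],(400,360),interpolation=cv2.INTER_CUBIC)]))
E
```

```text
clock: 13.05
eef_pos: [0.4487, 0.2922, 0.0959]
eef_rot: [0.071, 3.141, 0.0]
ft_force: [0.3, 0.8, -0.9]
grip_width: 0.103
grasp_force: 15.0
clock: 14.55
eef_pos: [0.5475, 0.096, 0.0747]
eef_rot: [-0.069, -3.141, -0.0]
ft_force: [-0.6, 0.5, -0.7]
grip_width: 0.103
grasp_force: 15.0
```

View pics/s4.png

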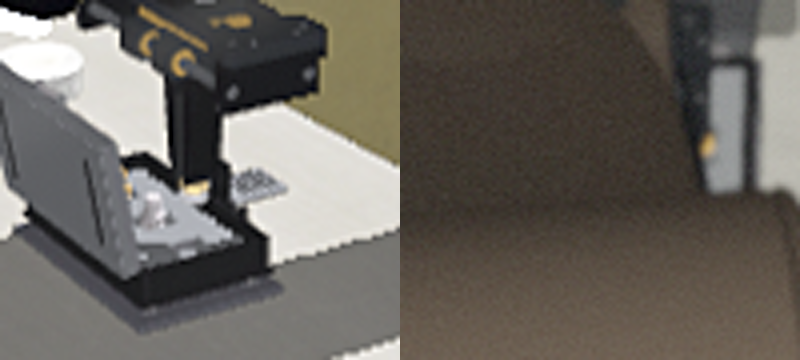

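Run:
```python
from h import *
f=lambda P:((np.array(px("side",P))-[280,200])*4).round(1)
for y in(.0955,.0505,.0055):
  x=.5477+(y-.0955)*.045;print(y,f((x,y,.046)),f((x,y,.034)),f((x,y,.022)))
print("x+4mm",f((.5477-.002+.004,.0505,.046)),"held",f((.5475,.096,.0747-.0147+.006)),f((.5475,.096,.0747-.0147+.018)))
im=env.get_image("side")
for v in range(240,262,1):print(v,im[v,308:340].mean(1).astype(int).tolist())
```

```text
0.0955 [189.1 218.5] [189.  235.9] [189.  253.3]
0.0505 [150.8 191.8] [150.9 209. ] [151. 226.]
0.0055 [114.1 166.3] [114.4 183.2] [114.6 199.9]
x+4mm [145.5 193.4] held [189.8 189.3] [189.8 171.5]
240 [114, 107, 44, 18, 26, 29, 28, 26, 24, 22, 14, 46, 142, 213, 128, 20, 47, 47, 25, 31, 29, 28, 30, 29, 29, 25, 18, 48, 133, 206, 230, 223]
241 [114, 116, 102, 15, 20, 24, 42, 36, 24, 21, 23, 16, 32, 85, 109, 24, 48, 45, 25, 30, 29, 29, 31, 28, 27, 26, 27, 23, 21, 113, 241, 228]
242 [113, 121, 140, 94, 76, 128, 134, 134, 122, 32, 21, 26, 22, 22, 26, 31, 49, 45, 23, 28, 29, 28, 30, 27, 27, 27, 29, 31, 17, 96, 230, 227]
243 [113, 110, 127, 169, 154, 196, 193, 196, 186, 61, 42, 19, 23, 26, 25, 32, 46, 44, 21, 25, 25, 24, 23, 23, 25, 29, 31, 33, 23, 62, 162, 197]
244 [112, 111, 118, 166, 189, 184, 183, 183, 181, 136, 128, 37, 23, 22, 25, 29, 45, 76, 15, 20, 18, 13, 27, 68, 40, 27, 31, 35, 26, 57, 139, 149]
245 [113, 110, 112, 150, 193, 181, 180, 181, 183, 189, 185, 130, 119, 29, 20, 19, 67, 143, 3, 19, 61, 76, 140, 154, 83, 21, 33, 33, 24, 78, 169, 106]
246 [114, 109, 118, 169, 200, 173, 182
[... 1787 characters left out ...]
80, 179, 180, 181, 181, 182, 180, 181, 184, 190, 187, 133, 122, 34, 23]
258 [94, 104, 114, 112, 110, 129, 192, 185, 183, 183, 182, 182, 180, 181, 181, 180, 181, 182, 183, 184, 182, 173, 180, 182, 182, 182, 185, 191, 199, 193, 71, 50]
259 [95, 117, 114, 113, 109, 123, 183, 188, 186, 186, 187, 186, 185, 184, 184, 184, 184, 177, 170, 168, 158, 131, 158, 185, 187, 188, 185, 158, 165, 162, 98, 93]
260 [101, 124, 114, 113, 111, 114, 142, 162, 160, 160, 160, 160, 159, 163, 176, 173, 160, 146, 132, 120, 107, 93, 114, 159, 163, 160, 156, 88, 92, 81, 90, 93]
261 [99, 118, 115, 114, 113, 109, 92, 86, 86, 87, 87, 87, 87, 99, 135, 132, 107, 108, 109, 105, 104, 97, 99, 108, 94, 71, 84, 87, 77, 45, 50, 39]
```

```bash
python3 -m jog '[0.02,0,-0.4,0,0,0,-1, 0,0,-0.4,0,0,0,-1, 0,0,-0.25,0,0,0,-1, 0,0,0,0,0,0,-1]'
python3 -m jog '[0,0,-0.06,0,0,0,-1, 0,0,-0.06,0,0,0,-1, 0,0,0,0,0,0,-1]'
python3 -m jog '[0,0,-0.06,0,0,0,-1, 0,0,-0.06,0,0,0,-1, 0,0,0,0,0,0,-1]'
```

```text
clock: 15.2
eef_pos: [0.5479, 0.0954, 0.0477]
eef_rot: [-0.07, -3.139, -0.0]
ft_force: [-0.2, -0.3, 0.5]
grip_width: 0.1
grasp_force: 15.0
clock: 15.58
eef_pos: [0.5483, 0.0954, 0.0455]
eef_rot: [0.07, 3.141, 0.0]
ft_force: [0.3, -0.7, -0.2]
grip_width: 0.105
grasp_force: 15.0
clock: 15.95
eef_pos: [0.5483, 0.0954, 0.0423]
eef_rot: [-0.07, -3.141, -0.0]
ft_force: [0.1, 0.4, 0.1]
grip_width: 0.104
grasp_force: 15.0
```

```bash
python3 -m jog '[0,0,-0.05,0,0,0,-1, 0,0,-0.05,0,0,0,-1, 0,0,0,0,0,0,-1]'
python3 -m jog '[0,0,-0.05,0,0,0,-1, 0,0,0,0,0,0,-1]';python3 -m jog '[0,0,-0.05,0,0,0,-1, 0,0,0,0,0,0,-1]'
```

```text
clock: 16.32
eef_pos: [0.5483, 0.0954, 0.0398]
eef_rot: [-0.07, -3.141, -0.0]
ft_force: [-0.3, 0.9, -1.1]
grip_width: 0.105
grasp_force: 15.0
clock: 16.58
eef_pos: [0.5482, 0.0954, 0.0386]
eef_rot: [-0.07, -3.141, -0.0]
ft_force: [-0.6, 0.1, -0.9]
grip_width: 0.103
grasp_force: 15.0
clock: 16.82
eef_pos: [0.5483, 0.0954, 0.0373]
eef_rot: [-0.07, -3.141, -0.0]
ft_force: [0.6, -0.1, -1.0]
grip_width: 0.103
grasp_force: 15.0
```

```bash
python3 -m jog '[0,0,-0.05,0,0,0,-1, 0,0,0,0,0,0,-1]'
python3 -m jog '[0,0,-0.05,0,0,0,-1, 0,0,0,0,0,0,-1]';python3 -m jog '[0,0,-0.04,0,0,0,-1, 0,0,0,0,0,0,-1]'
```

```text
clock: 17.08
eef_pos: [0.5483, 0.0954, 0.0361]
eef_rot: [0.07, 3.141, 0.0]
ft_force: [1.8, -0.3, 0.2]
grip_width: 0.106
grasp_force: 15.0
clock: 17.32
eef_pos: [0.5486, 0.0955, 0.0354]
eef_rot: [0.07, 3.14, 0.0]
ft_force: [-0.4, 0.4, 5.9]
grip_width: 0.106
grasp_force: 15.0
clock: 17.58
eef_pos: [0.5488, 0.0956, 0.0352]
eef_rot: [0.07, 3.139, 0.001]
ft_force: [-2.7, 0.8, 14.5]
grip_width: 0.101
grasp_force: 15.0
```

Seated on the pocket floor (h ≈ 5 mm). Relieve, open a little, withdraw.

```bash
python3 -m jog '[0,0,0.06,0,0,0,-1, 0,0,0,0,0,0,-0.65, 0,0,0,0,0,0,-0.6, 0,0,0,0,0,0,-0.6, 0,0,0.2,0,0,0,-0.6, 0,0,0.8,0,0,0,-0.6, 0,0,1,0,0,0,-0.6, 0,0,1,0,0,0,-0.6, 0,0,0.6,0,0,0,-0.6, 0,0,0,0,0,0,-0.6]'
python3 -m jog '[-1,0,0.6,0,0,0,-1, -1,0,0.4,0,0,0,-1, -1,0,0,0,0,0,-1, -1,0,0,0,0,0,-1, 0,0,0,0,0,0,-1]'
python3 - <<'E'
from h import *
im=env.get_image("side");im2=env.get_image("top")
cv2.imwrite("pics/s5.png",np.hstack([cv2.resize(im[200:290,280:380],(400,360),interpolation=cv2.INTER_CUBIC),cv2.resize(im2[190:280,260:360],(400,360),interpolation=cv2.INTER_CUBIC)]))
E
```

```text
clock: 18.82
eef_pos: [0.5486, 0.0955, 0.1262]
eef_rot: [0.07, 3.139, 0.0]
ft_force: [1.1, 0.3, 0.4]
grip_width: 0.2
grasp_force: 0.0
clock: 19.45
eef_pos: [0.4469, 0.0955, 0.1498]
eef_rot: [-0.07, -3.139, 0.0]
ft_force: [-0.5, 0.0, 0.8]
grip_width: 0.008
grasp_force: 0.0
```

View pics/s5.png

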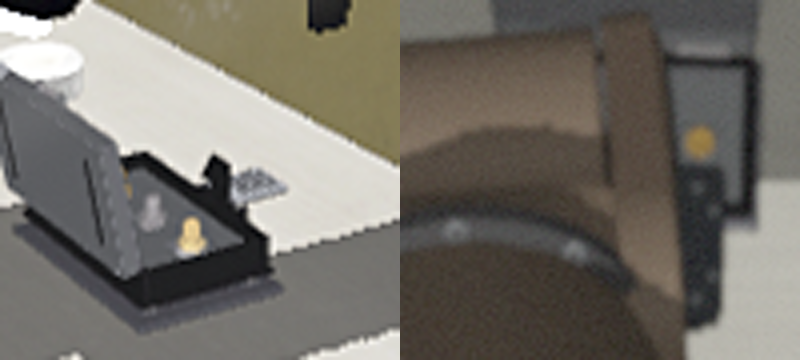

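Adapter stands upright in the pocket (side crop (190,237)). Now go over and behind the lid.

```bash
python3 -m jog '[0.3,-0.1,0.6,0,0,0,-1, 0.9,0,0,0,0,0,-1, 0.9,0,0,0,0,0,-1, 0.9,0,0,0,0,0,-1, 0.9,0,0,0,0,0,-1, 0.9,0,0,0,0,0,-1, 0.9,0,0,0,0,0,-1, 0.9,0,0,0,0,0,-1, 0.9,0,0,0,0,0,-1, 0.7,0,0,0,0,0,-1, 0,0,0,0,0,0,-1]'
python3 -m jog '[0,0,-0.5,0,0,0,-1, 0,0,-0.8,0,0,0,-1, 0,0,-0.7,0,0,0,-1, 0,0,0,0,0,0,-1]'
```

```text
clock: 20.92
eef_pos: [0.6543, 0.0927, 0.1643]
eef_rot: [-0.071, -3.14, -0.0]
ft_force: [-0.2, -0.3, 0.2]
grip_width: 0.004
grasp_force: 0.0
clock: 21.42
eef_pos: [0.6523, 0.0929, 0.1138]
eef_rot: [-0.07, -3.138, 0.0]
ft_force: [0.6, -0.2, -0.0]
grip_width: 0.004
grasp_force: 0.0
```

```bash
python3 -m jog '[-0.35,0,0,0,0,0,-1, -0.35,0,0,0,0,0,-1, -0.4,0,0.1,0,0,0,-1, -0.4,0,0.1,0,0,0,-1, 0,0,0,0,0,0,-1]'
python3 -m jog '[-0.4,0,0,0,0,0,-1, -0.4,0,0,0,0,0,-1, -0.4,0,-0.1,0,0,0,-1, -0.4,0,-0.12,0,0,0,-1, 0,0,0,0,0,0,-1]'
```

```text
clock: 22.05
eef_pos: [0.6152, 0.0929, 0.121]
eef_rot: [0.07, 3.14, 0.0]
ft_force: [2.2, -0.8, 1.2]
grip_width: 0.006
grasp_force: 0.6
clock: 22.68
eef_pos: [0.5749, 0.0929, 0.1147]
eef_rot: [-0.07, -3.14, 0.0]
ft_force: [1.0, -0.7, 1.5]
grip_width: 0.005
grasp_force: 0.7
```

```bash
python3 -m jog '[-0.3,0,-0.23,0,0,0,-1, -0.3,0,-0.25,0,0,0,-1, -0.29,-0.1,-0.27,0,0,0,-1, -0.29,-0.1,-0.28,0,0,0,-1, 0,0,0,0,0,0,-1]'
python3 -m jog '[-0.2,-0.1,-0.3,0,0,0,-1, -0.2,-0.1,-0.3,0,0,0,-1, 0,0,-0.1,0,0,0,-1, 0,0,0,0,0,0,-1]'
```

```text
clock: 23.3
eef_pos: [0.5455, 0.0876, 0.0885]
eef_rot: [-0.071, -3.139, 0.0]
ft_force: [-0.1, -0.5, 2.1]
grip_width: 0.007
grasp_force: 0.8
clock: 23.8
eef_pos: [0.536, 0.0828, 0.0714]
eef_rot: [-0.07, -3.14, 0.0]
ft_force: [-0.3, -0.9, 2.4]
grip_width: 0.008
grasp_force: 0.9
```

```bash
python3 -m jog '[-0.3,-0.1,-0.1,0,0,0,-1, -0.3,-0.1,-0.1,0,0,0,-1, 0,0,-0.08,0,0,0,-1, 0,0,0,0,0,0,-1]'
python3 -m jog '[0,0,-0.06,0,0,0,-1, 0,0,0,0,0,0,-1]'
python3 -m jog '[0,0,-0.06,0,0,0,-1, 0,0,0,0,0,0,-1]'
```

```text
clock: 24.3
eef_pos: [0.5209, 0.0779, 0.0645]
eef_rot: [-0.07, -3.14, 0.0]
ft_force: [-2.0, 0.8, 1.2]
grip_width: 0.005
grasp_force: 1.0
clock: 24.55
eef_pos: [0.5212, 0.078, 0.063]
eef_rot: [-0.07, -3.141, -0.0]
ft_force: [-1.9, 0.5, 1.2]
grip_width: 0.006
grasp_force: 1.0
clock: 24.8
eef_pos: [0.5211, 0.078, 0.0616]
eef_rot: [-0.07, -3.14, -0.0]
ft_force: [-3.2, -0.4, 3.9]
grip_width: 0.005
grasp_force: 1.7
```

```bash
python3 -m jog '[0,0,-0.05,0,0,0,-1, 0,0,0,0,0,0,-1]'
python3 -m jog '[0,0,-0.05,0,0,0,-1, 0,0,0,0,0,0,-1]'
python3 -m jog '[0,0,-0.05,0,0,0,-1, 0,0,0,0,0,0,-1]'
```

```text
clock: 25.05
eef_pos: [0.5211, 0.0779, 0.0603]
eef_rot: [-0.07, -3.14, -0.0]
ft_force: [-3.4, -0.1, 4.4]
grip_width: 0.005
grasp_force: 2.0
clock: 25.3
eef_pos: [0.5211, 0.0779, 0.0591]
eef_rot: [-0.07, -3.14, -0.0]
ft_force: [-3.4, -0.0, 5.1]
grip_width: 0.004
grasp_force: 2.4
clock: 25.55
eef_pos: [0.5211, 0.0779, 0.0579]
eef_rot: [-0.07, -3.14, -0.0]
ft_force: [-3.7, -0.1, 5.3]
grip_width: 0.005
grasp_force: 2.5
```

```bash
python3 -m jog '[0,0,-0.04,0,0,0,-1, 0,0,0,0,0,0,-1]'
python3 -m jog '[0,0,-0.04,0,0,0,-1, 0,0,0,0,0,0,-1]'
python3 -m jog '[0,0,-0.03,0,0,0,-1, 0,0,0,0,0,0,-1]'
```

```text
clock: 25.8
eef_pos: [0.5213, 0.0779, 0.0568]
eef_rot: [0.07, 3.141, 0.0]
ft_force: [-2.0, -0.4, 3.0]
grip_width: 0.003
grasp_force: 1.7
clock: 26.05
eef_pos: [0.5217, 0.0779, 0.0558]
eef_rot: [0.07, 3.14, 0.0]
ft_force: [-0.3, -0.4, 0.4]
grip_width: 0.005
grasp_force: 0.0
clock: 26.3
eef_pos: [0.5214, 0.0779, 0.0551]
eef_rot: [0.07, 3.141, 0.0]
ft_force: [-1.8, -0.1, -0.6]
grip_width: 0.004
grasp_force: 0.0
```

```bash
python3 -m jog '[0,0,-0.03,0,0,0,-1, 0,0,0,0,0,0,-1]'
python3 -m jog '[0,0,-0.03,0,0,0,-1, 0,0,0,0,0,0,-1]'
python3 -m jog '[0,0,-0.02,0,0,0,-1, 0,0,0,0,0,0,-1]'
```

```text
clock: 26.55
eef_pos: [0.5213, 0.0779, 0.0543]
eef_rot: [0.07, 3.141, 0.0]
ft_force: [-0.5, 0.9, -0.2]
grip_width: 0.004
grasp_force: 0.0
clock: 26.8
eef_pos: [0.5213, 0.0779, 0.0537]
eef_rot: [0.07, 3.141, 0.0]
ft_force: [0.3, 0.1, 2.0]
grip_width: 0.005
grasp_force: 0.7
clock: 27.05
eef_pos: [0.5212, 0.0779, 0.0532]
eef_rot: [0.07, 3.141, 0.0]
ft_force: [-0.4, 0.0, 2.6]
grip_width: 0.006
grasp_force: 1.0
```

Contact at the shut height. Retreat and look.

```bash
python3 -m jog '[0,0,0.3,0,0,0,-1, 0,0,0.9,0,0,0,-1, 0,0,1,0,0,0,-1, 0,0,1,0,0,0,-1, 0,0,0.6,0,0,0,-1, 0,0,0,0,0,0,-1, 0,0,0,0,0,0,-1]'
python3 - <<'E'
from h import *
im=env.get_image("side")
cv2.imwrite("pics/s6.png",cv2.resize(im[190:310,270:430],None,fx=4,fy=4,interpolation=cv2.INTER_CUBIC))
E
```

```text
clock: 27.92
eef_pos: [0.5209, 0.0779, 0.1474]
eef_rot: [-0.07, -3.14, -0.0]
ft_force: [-0.1, 0.6, 0.6]
grip_width: 0.006
grasp_force: 0.0
```

View pics/s6.png

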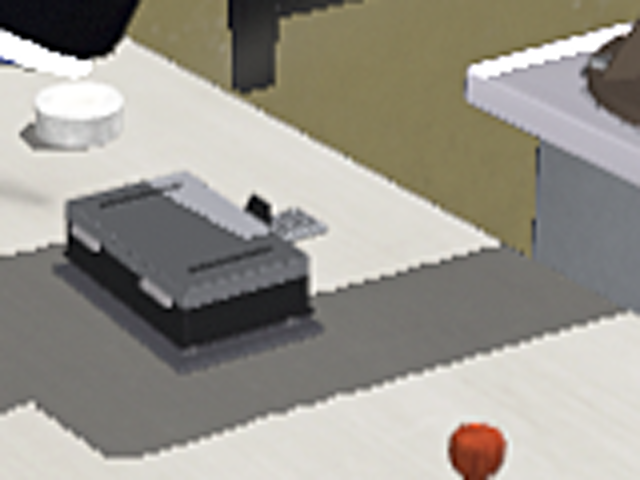

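The lid stays shut with nothing touching it (lid at ~(190,240) in the crop), and the button is back up at ~(300,222).

```bash
python3 -c "
from station import env
print(env.hand_in())"
```

```text
the job is handed in; nothing more can be done
None
```

I opened the case with its button, stood the adapter upright in the empty pocket, and pushed the lid down until the latch held it. I then handed the job in at about 28 s. Highest readings between moves were about 8 N on the button and 7 N on the lid, and no verdict came back.

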